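# Screw the lid onto the polishing-shot canister

### The arm

A 6-joint arm with a two-finger parallel gripper is mounted at the origin on the work surface. World frame = base frame: x ahead of the robot, y to its left, z up, the work surface at z = 0. Lengths are in m, angles in rad, forces in N, time in s.
With the tool pointing down it reaches from about 0.35 to 0.975 m from the base axis. Payload 4.9 kg.
Tool frame: the origin (TCP) lies on the centre line of the jaws, within the pads' length; the fingertips stand 11 mm ahead of it and the grasp point (between the pads) lies 8 mm behind it; z points along the fingers, y is the direction in which the jaws open and shut (so a half turn about z gives the same grasp; the last joint's range is limited). The gripper opens to 85 mm and grips with 20 to 120 N. Pads are 22 mm wide; open, the fingers measure 114 mm over their backs; the gripper's body (76 mm by 85 mm) begins 54 mm behind the grasp point. The pads swing forward as they close: fully open they stand 13 mm farther back than shut.
Start: joints at [1.069, 0.053, 1.613, -0, 1.476, -0.119], TCP at [0.233, 0.58, 0.242] pointing down, gripper open.
Joint ranges: [-3.01, 3.01], [-1.01, 2.22], [0.06, 2.58], [-1.02, 4.17], [0.09, 2.62], [-3.14, 3.14]. Speed limits (rad/s): [2.57, 2.57, 3.14, 3.14, 3.14, 3.14].

### API

Orientations are given as a rotation vector (axis times angle).
In Python, from station import ctrl gives the robot as it stands.
- The arm moves only by the shell command python3 -m crank 'ROWS' [OPENING] [FORCE]. ROWS is JSON, a list of rows, each an object of numbers: "x", "y", "z": the shift along the tool's x, y, z as a fraction of full scale; "roll": the turn about the tool's z as a fraction of full scale. In form: [{"x": .., "y": .., "z": .., "roll": ..}, ...]. A call has 1 to 10 rows; each row shifts and turns the commanded pose from where the row before left it, along the tool's axes as they then stand; what a row does not reach is not made up. Full scale, the value 1, is 0.06 m for a shift and 0.12 rad for a turn. A row lasts 1/8 s, in which the tool goes at most 62.5 mm and 10.7 degrees, less where a joint would pass 70% of its speed; a pose out of reach is approached as far as the arm can. A call with a number of a shift or a turn outside -1 to 1 is refused whole. A call with a gripper value outside its range is refused whole. OPENING is the closure, from 0 (fully open) to 1 (shut), set as the call begins (- or left out, the last holds). The fingers move at their own pace and stop on an object; FORCE is the grip in N (left out, the last holds). Time passes only in rows, so rows that do not move let the fingers close. It gives the time, the measured TCP pose, the force and the opening at its end, in the units of the state.
- ctrl.get_obs(): the state, without advancing time (a new reading comes with each control period).
- ctrl.get_image(name): name is "scene" or "top" or "wrist"; returns a dict with "img" (480x640x3 uint8, red, green, blue), "K" (3x3 intrinsics, pixels), "rvec" (rotation vector, rad) and "tvec" (3), from world to camera coordinates, as OpenCV has them. Camera axes: x right, y down, z forward; pixel columns grow to the right and rows downward; lengths in m; the calibration is good to about 2 mm. A picture is of the moment at which its call begins. There is no depth.
- ctrl.finish_job(): hands the job in, once; it reports no verdict.
The state is a dict: "t": time; "q": joint angles; "dq": joint speeds; "effort": joint torques, N m; "tool_pos": TCP position; "tool_rot": TCP orientation; "contact_force": force on the tool from outside, world axes, zero at the start; "wrist_torque": the same for the moment, N m; "opening": finger opening in m.
Only numpy, scipy, OpenCV 4.12 (cv2) and the standard library are available. Lean on these libraries where they do the work, as an engineer would, in place of code of your own. Each camera call takes 0.05 s, during which the arm holds its last target.

### The job

Put the blue screw lid on the white canister: set it level on the neck with its yellow bar in line with the canister's red marks, so that it sits on top of the thread, and turn it backward (counter-clockwise seen from above) under light pressure until you feel it drop into the start of the thread. Then screw it forward (clockwise) until it is fully down, and let go of it. Work gently, never forcing the lid against the canister, and leave the other things on the bench where they are.

Things in the scene. Friction and masses are not known exactly. Their poses are not given: they have to be found in the camera images.
- lid_grip (a point): Middle of the yellow grip bar of the loose blue lid (about 0.12 kg), which starts on the bench, open side down. The bar is 46 mm long (x), 16 mm wide (y: pinch it across y) and 30 mm high, upright on the lid's flat top, 75 mm across. This point is 15 mm above that flat top and 48 mm above the skirt's lower edge. z up. A half turn makes no difference.
- lid_skirt (a point): Centre of the lower edge of the same lid's skirt (75 mm outside, 67 mm inside, 29 mm deep to the roof), axes as lid_grip. Inside, two round lugs 5 mm thick point inward, one under each end of the bar (x and -x), undersides 1 mm above this edge, 56 mm between their tips. They run on the thread of the neck.
- jar_top (a point): Centre of the flat shoulder of the fixed white canister (92 mm across), 75 mm above the bench, z up. Two red marks lie on shoulder, side and foot at x and -x. With the lid's bar along x (either way round) its lugs rest on top of the threads, lid_grip then 63 to 66.5 mm above this point. Fully screwed down it is 53 mm above this point: the lid's roof lies on the neck's end.
- neck_top (a point): Centre of the neck's flat upper end, 34 mm above jar_top. The grey neck is coaxial, 52 mm across, its upper 9 mm tapered to 45 mm. Two equal raised threads, half a turn apart, 63 mm across (2 mm radial play in the lid), fall 3.5 mm per rad of clockwise turn seen from above. Where they start round the neck differs from one canister to another and is not given: find it by feel.
- groove (a point): On the axis, height of the groove's floor at the thread start. From bar-on-marks, 0.45 to 1.3 rad backward (counter-clockwise; the lid rises 3.5 mm per rad) brings the lugs over a gap 0.27 rad of turn wide; pressed lightly the lid drops 10 mm there, lid_grip to 56.8 mm above jar_top. Then clockwise, sinking 3.5 mm per rad (1.2 mm play), 1.2 to 1.5 rad to fully down; friction holds it.
- jar: The fixed canister with neck and steel foot (124 mm across); origin at the centre of its underside, x towards a red mark. Upright ribs on the neck stop the lugs dead beyond the gap (backward) and at the low end of each thread (forward). Force between lid and canister must stay below 45 N; pressing with 3 to 8 N is enough, and a long push or turn against a stop breaks it.
- lid: The blue lid as a whole; origin and axes as lid_skirt.
- mug: Bystander: white mug, 80 mm across, 85 mm high, handle at its y side; origin under its centre. Leave alone.
- bowl_a: Bystander: reddish bowl, 84 mm across, 30 mm high; origin under its centre. Leave alone.
- bowl_b: Bystander: white bowl, 76 mm across, 28 mm high; origin under its centre. Leave alone.
- beaker: Bystander: glass beaker, 90 mm across, 120 mm high; origin under its centre. Leave alone.
- flux: Bystander: small closed bottle with a black cap, 48 mm across, 75 mm high; origin under its centre. Leave alone.
Mind the look-alikes: they are no part of the job. Several things look just like the lid: the one meant starts farthest from the robot's base.

How it is judged:
By the outcome, as a careful person would: the job done as asked, in the order asked, and still so for the second after the job is handed in, with the robot touching nothing.
It also fails if it takes over 61 s, if anything falls off the work surface, if the arm or the gripper's body presses on something with over 40 N, if the wrist force passes 120 N, or if a joint passes its speed limit or range.

## Working session

There is one attempt and no reset: what is moved stays moved. The work goes in short steps, Python scripts to look and compute and a shell command to move; the robot and the scene stay as the last step left them, time stands still between calls to the robot, and variables do not carry over. Pictures are saved under pics/ and viewed, and the job is handed in when it is done.

```bash
mkdir -p pics; ls
cat > h.py <<'E'
import numpy as np, cv2
from station import ctrl
def grab(n,name):
    d=ctrl.get_image(n); cv2.imwrite(f'pics/{name}.png',d['img'][:,:,::-1]); np.savez(f'{name}.npz',**d); return d
def ray(d,u,v,z):
    R=cv2.Rodrigues(np.array(d['rvec'],float))[0]; t=np.array(d['tvec'],float).ravel()
    c=-R.T@t; r=R.T@np.linalg.inv(d['K'])@np.array([u,v,1.])
    return c+r*(z-c[2])/r[2]
def proj(d,p):
    return cv2.projectPoints(np.array(p,float).reshape(-1,3),np.array(d['rvec'],float),np.array(d['tvec'],float),d['K'],None)[0].reshape(-1,2)
E
python3 - <<'E'
from h import *
grab('scene','s0');grab('top','t0')
o=ctrl.get_obs();print({k:np.round(v,3) for k,v in o.items()})
E
```

```text
pics
{'t': np.float64(0.1), 'q': array([ 1.069,  0.053,  1.614,  0.   ,  1.476, -0.119]), 'dq': array([-0.001, -0.001, -0.004, -0.001,  0.002,  0.001]), 'effort': array([ 0.0000e+00, -3.9490e+01, -3.7136e+01, -0.0000e+00,  4.0000e-03,
       -0.0000e+00]), 'tool_pos': array([0.233, 0.579, 0.241]), 'tool_rot': array([-5.980e-01, -3.084e+00,  3.000e-03]), 'contact_force': array([-0.308,  1.247, -0.282]), 'wrist_torque': array([ 0.011,  0.006, -0.026]), 'opening': np.float64(0.085)}
```

View pics/s0.png

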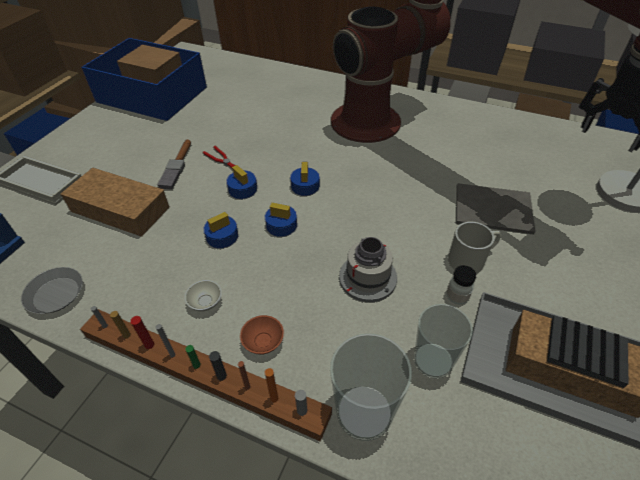

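View pics/t0.png

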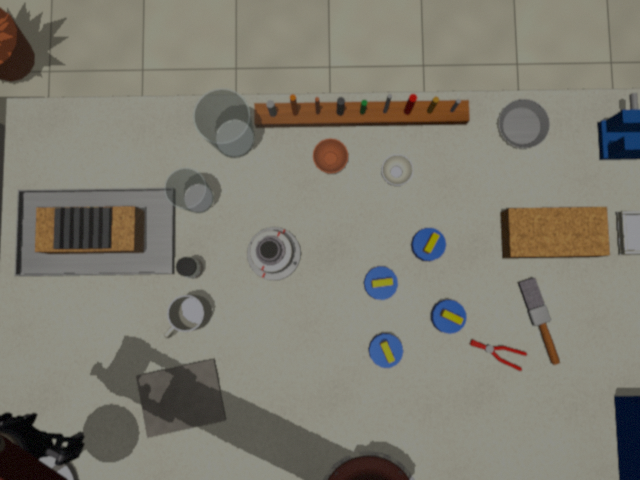

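```bash
cat > m.py <<'E'
from h import *
def load(n): return dict(np.load(n+'.npz'))
def bar(d,z=0.063,lo=(20,100,80),hi=(35,255,255)):
    hsv=cv2.cvtColor(d['img'],cv2.COLOR_RGB2HSV); return cv2.inRange(hsv,lo,hi)
E
python3 - <<'E'
from m import *
d=load('t0'); hsv=cv2.cvtColor(d['img'],cv2.COLOR_RGB2HSV)
mb=cv2.inRange(hsv,(105,120,60),(125,255,255)); my=cv2.inRange(hsv,(24,130,90),(34,255,255)); m=mb|my
cs,_=cv2.findContours(m,cv2.RETR_EXTERNAL,cv2.CHAIN_APPROX_NONE)
for c in cs:
    if cv2.contourArea(c)<300: continue
    (u,v),r=cv2.minEnclosingCircle(c); p=ray(d,u,v,.033)
    print('lid',round(u),round(v),round(r,1),cv2.contourArea(c),p.round(4),'dist',np.hypot(*p[:2]).round(3))
cs,_=cv2.findContours(my,cv2.RETR_EXTERNAL,cv2.CHAIN_APPROX_NONE)
for c in cs:
    if cv2.contourArea(c)<40: continue
    rr=cv2.minAreaRect(c); b=np.array([ray(d,*q,.063)[:2] for q in cv2.boxPoints(rr)])
    e1=b[1]-b[0];e2=b[2]-b[1]; e=e1 if np.hypot(*e1)>np.hypot(*e2) else e2
    print('bar',np.round(rr[0]),np.round(rr[1],1),b.mean(0).round(4),'ang',np.arctan2(e[1],e[0]).round(3),np.hypot(*e1).round(3),np.hypot(*e2).round(3))
mr=cv2.inRange(hsv,(0,120,80),(8,255,255))|cv2.inRange(hsv,(172,120,80),(180,255,255))
mr[:, :240]=0;mr[:,305:]=0;mr[:220]=0;mr[290:]=0
n,l,s,c=cv2.connectedComponentsWithStats(mr)
for i in range(1,n): print('red',s[i],c[i])
im=d['img'][:,:,::-1]
cv2.imwrite('pics/jar.png',np.hstack([cv2.resize(im[220:290,240:310],(400,400),interpolation=cv2.INTER_CUBIC),cv2.resize(im[210:280,395:465],(400,400),interpolation=cv2.INTER_CUBIC)]))
E
```

```text
lid 386 350 16.9 812.0 [ 0.3431 -0.0422  0.033 ] dist 0.346
lid 448 316 17.1 831.0 [ 0.4163 -0.1848  0.033 ] dist 0.455
lid 380 283 16.2 770.5 [ 0.4925 -0.0345  0.033 ] dist 0.494
lid 428 244 16.5 791.5 [ 0.5787 -0.1446  0.033 ] dist 0.597
lid 618 139 23.7 561.5 [ 0.8162 -0.5877  0.033 ] dist 1.006
bar [387. 351.] [20.5  6.5] [ 0.343  -0.0421] ang -2.765 0.014 0.044
bar [452. 317.] [20.7  6.5] [ 0.4157 -0.1858] ang -2.012 0.014 0.045
bar [382. 282.] [ 6.1 19.3] [ 0.4932 -0.034 ] ang -1.46 0.043 0.013
bar [431. 243.] [ 6.7 19.7] [ 0.5791 -0.145 ] ang -0.489 0.044 0.015
red [283 230   2   3   4] [283.5 231. ]
red [278 232   2   3   4] [278.5 233. ]
red [262 268   1   1   1] [262. 268.]
red [263 275   1   1   1] [263. 275.]
```

View pics/jar.png

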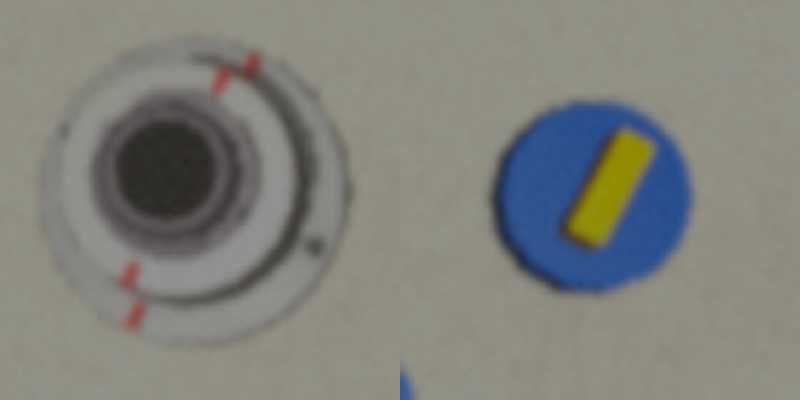

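Run:
```python
from m import *
d=load('t0')
f=lambda u,v:(240+(u+.5)/5.714-.5,220+(v+.5)/5.714-.5)
a=ray(d,*f(222,80),.075);b=ray(d,*f(131,276),.075);print('marks',a,b,(a+b)/2,np.arctan2(*(a-b)[1::-1]),np.linalg.norm(a-b))
print('neck hole',ray(d,*f(166,170),.109)); 
a=ray(d,*f(251,66),.02);b=ray(d,*f(135,315),.02);print('foot',(a+b)/2,np.arctan2(*(a-b)[1::-1]),np.linalg.norm(a-b))
w=grab('wrist','w0');R=cv2.Rodrigues(w['rvec'])[0];print('cam',-R.T@w['tvec'].ravel(),R[2],w['K'])
o=ctrl.get_obs();print(cv2.Rodrigues(np.array(o['tool_rot']))[0].round(3),o['tool_pos'])
```

```text
marks [0.60211972 0.19084488 0.075     ] [0.52732986 0.2259861  0.075     ] [0.56472479 0.20841549 0.075     ] -0.43925114900708034 0.08263431366686848
neck hole [0.56464549 0.20872268 0.109     ]
foot [0.56454543 0.20766067 0.02      ] -0.4410918877728459 0.11001530888764631
cam [0.16192975 0.60837581 0.37255696] [ 0.27504211 -0.11316023 -0.9547495 ] [[366.16846123   0.         323.77149359]
 [  0.         366.16846123 236.51822587]
 [  0.           0.           1.        ]]
[[-0.928  0.374 -0.001]
 [ 0.374  0.928 -0.001]
 [ 0.    -0.002 -1.   ]] [0.23324196 0.57935293 0.24134735]
```

View pics/w0.png

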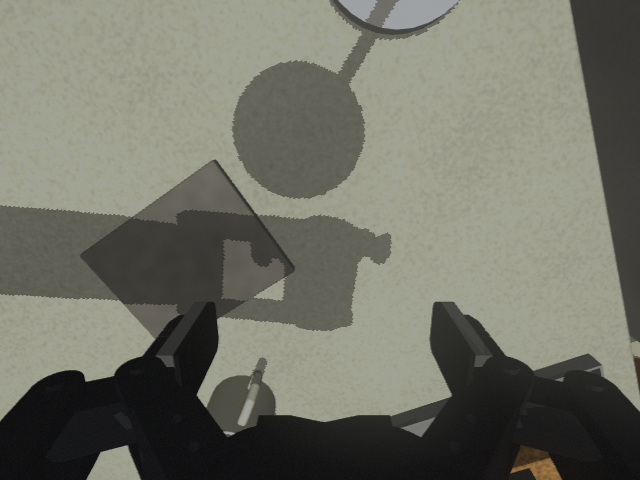

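```bash
python3 -m crank '[{"x":-0.84,"y":-0.36},{"x":-0.84,"y":-0.36},{"x":-0.84,"y":-0.36},{"x":-0.84,"y":-0.36},{"x":-0.84,"y":-0.36},{"x":-0.84,"y":-0.36},{"x":-0.84,"y":-0.36},{"x":-0.84,"y":-0.36},{"x":-0.84,"y":-0.36},{"x":-0.84,"y":-0.36}]'; python3 -m crank '[{"roll":0.5},{"roll":0.4},{}]' 0.1
python3 - <<'E'
from m import *
w=grab('wrist','w1')
o=ctrl.get_obs();print(cv2.Rodrigues(np.array(o['tool_rot']))[0].round(3),o['tool_pos'],o['q'])
E
```

```text
[[-0.928  0.373 -0.001]
 [ 0.373  0.928 -0.001]
 [ 0.    -0.001 -1.   ]] [0.23325739 0.57943108 0.24150238] [ 1.06900184e+00  5.31451990e-02  1.61377819e+00  1.68120560e-05
  1.47598604e+00 -1.19020606e-01]validation failed for argument at $[0]...
validation failed for argument at $[0]...
```

View pics/w1.png

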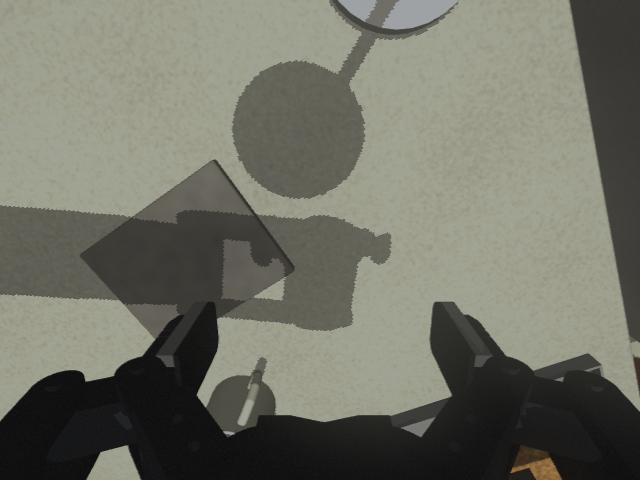

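All keys must be given in every row.

```bash
python3 -m crank '[{"x":-0.84,"y":-0.36,"z":0,"roll":0},{"x":-0.84,"y":-0.36,"z":0,"roll":0},{"x":-0.84,"y":-0.36,"z":0,"roll":0},{"x":-0.84,"y":-0.36,"z":0,"roll":0},{"x":-0.84,"y":-0.36,"z":0,"roll":0},{"x":-0.84,"y":-0.36,"z":0,"roll":0},{"x":-0.84,"y":-0.36,"z":0,"roll":0},{"x":-0.84,"y":-0.36,"z":0,"roll":0},{"x":-0.84,"y":-0.36,"z":0,"roll":0},{"x":-0.84,"y":-0.36,"z":0,"roll":0}]'; python3 -m crank '[{"x":0,"y":0,"z":0,"roll":0.5},{"x":0,"y":0,"z":0,"roll":0.4},{"x":0,"y":0,"z":0,"roll":0}]' 0.1
python3 - <<'E'
from m import *
w=grab('wrist','w1')
o=ctrl.get_obs();print(cv2.Rodrigues(np.array(o['tool_rot']))[0].round(3),o['tool_pos'],o['q'])
E
```

```text
t: 1.45
tool_pos: [0.6213, 0.1897, 0.2421]
tool_rot: [-0.598, -3.084, -0.0]
contact_force: [0.5, 0.9, 0.8]
opening: 0.0854
t: 1.82
tool_pos: [0.6202, 0.1909, 0.2419]
tool_rot: [-0.763, -3.047, 0.0]
contact_force: [0.5, 0.7, -0.5]
opening: 0.0768
[[-0.882  0.471 -0.001]
 [ 0.471  0.882 -0.   ]
 [ 0.    -0.    -1.   ]] [0.62014775 0.19109646 0.24199562] [ 1.84323299e-01  1.08789111e-01  1.55410196e+00 -7.95879542e-06
  1.47923585e+00 -8.96469728e-01]
```

View pics/w1.png

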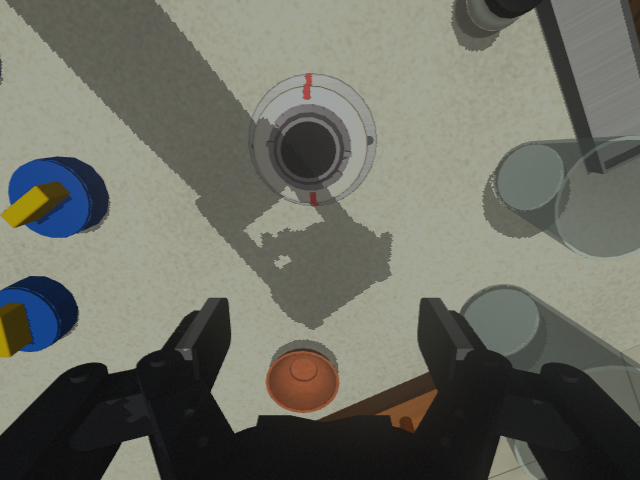

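Run:
```python
from m import *
d=load('w1'); im=d['img'][:,:,::-1]
cv2.imwrite('pics/jarw.png',cv2.resize(im[65:215,240:390],(600,600),interpolation=cv2.INTER_CUBIC))
P=np.array([0.5646,0.2085])
th=np.linspace(0,2*np.pi,60)
for a in (-.44,):
  for z,r in((.075,.046),(.109,.0225),(.0,.062)):
    print(z,proj(d,[[P[0]+s*r*np.cos(a),P[1]+s*r*np.sin(a),z] for s in(1,0,-1)]).round(1).tolist())
# bore/neck top rim: dark hole ellipse
g=cv2.cvtColor(d['img'],cv2.COLOR_RGB2GRAY); m=np.uint8(g<70)*255; 
m[:, :270]=0;m[:,350:]=0;m[:105]=0;m[190:]=0
cs,_=cv2.findContours(m,cv2.RETR_EXTERNAL,cv2.CHAIN_APPROX_NONE);c=max(cs,key=cv2.contourArea)
e=cv2.fitEllipse(c);print(e,ray(d,*e[0],.109))
hsv=cv2.cvtColor(d['img'],cv2.COLOR_RGB2HSV)
mr=cv2.inRange(hsv,(0,120,80),(8,255,255))|cv2.inRange(hsv,(172,120,80),(180,255,255));mr[230:]=0
n,l,s,c=cv2.connectedComponentsWithStats(mr)
for i in range(1,n): print('red',s[i],c[i])
```

```text
0.075 [[313.9, 205.1], [310.5, 148.4], [306.7, 86.1]]
0.109 [[310.7, 183.4], [308.8, 151.6], [306.7, 118.1]]
0.0 [[316.7, 204.7], [313.1, 143.3], [309.2, 75.3]]
((306.42822265625, 152.51210021972656), (64.6408920288086, 70.0927734375), 55.1227912902832) [0.56434762 0.2067533  0.109     ]
red [306  74   6  12  53] [308.24528302  79.09433962]
red [303  85   7  14  79] [306.39240506  91.96202532]
red [310 192   8  14  71] [313.22535211 198.67605634]
```

View pics/jarw.png

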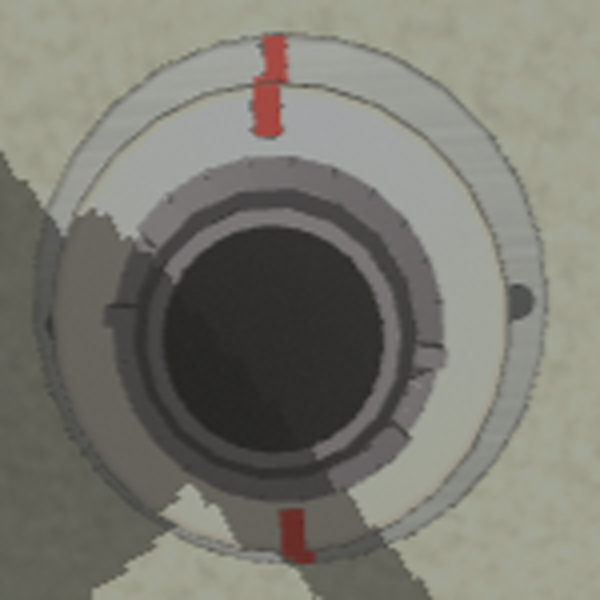

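```bash
python3 -m crank '[{"x":-0.34,"y":-0.88,"z":0,"roll":0},{"x":-0.34,"y":-0.88,"z":0,"roll":0},{"x":-0.34,"y":-0.88,"z":0,"roll":0},{"x":-0.34,"y":-0.88,"z":0,"roll":0},{"x":-0.34,"y":-0.88,"z":0.3,"roll":0},{"x":-0.34,"y":-0.88,"z":0.5,"roll":0},{"x":0,"y":0,"z":0.5,"roll":0},{"x":0,"y":0,"z":0,"roll":0}]' 0.2
python3 - <<'E'
from m import *
w=grab('wrist','w2')
o=ctrl.get_obs();print(cv2.Rodrigues(np.array(o['tool_rot']))[0].round(3),o['tool_pos'],o['q'])
E
```

```text
t: 2.88
tool_pos: [0.577, -0.1442, 0.1618]
tool_rot: [-0.762, -3.041, -0.001]
contact_force: [-0.8, 0.4, -0.4]
opening: 0.0683
[[-0.882  0.471 -0.002]
 [ 0.471  0.882  0.001]
 [ 0.002 -0.    -1.   ]] [ 0.57836619 -0.14411952  0.16411151] [-3.69059021e-01  4.62155330e-02  1.75302657e+00  8.82581775e-05
  1.34484084e+00 -1.44970959e+00]
```

View pics/w2.png

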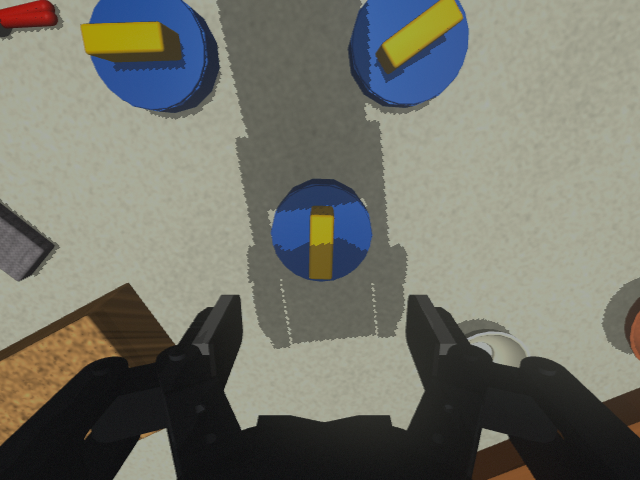

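Run:
```python
from m import *
d=load('w2'); hsv=cv2.cvtColor(d['img'],cv2.COLOR_RGB2HSV)
my=cv2.inRange(hsv,(22,130,60),(34,255,255)); my[:, :280]=0;my[:,360:]=0;my[:190]=0;my[300:]=0
print(cv2.boundingRect(my))
im=d['img'][:,:,::-1];cv2.imwrite('pics/lidw.png',cv2.resize(im[170:290,262:382],(600,600)))
cs,_=cv2.findContours(my,cv2.RETR_EXTERNAL,cv2.CHAIN_APPROX_NONE)
c=max(cs,key=cv2.contourArea); rr=cv2.minAreaRect(c); b=np.array([ray(d,*q,.063)[:2] for q in cv2.boxPoints(rr)]);print(rr,b,b.mean(0))
e=b[1]-b[0];print(np.arctan2(e[1],e[0]))
c0=[.5791,-.145];print(proj(d,[c0+[.033],c0+[.063]]))
```

```text
(310, 207, 24, 72)
((321.5, 242.5), (71.0, 23.0), 90.0) [[ 0.5501032  -0.14007104]
 [ 0.55708273 -0.12703656]
 [ 0.60081923 -0.15005419]
 [ 0.59341475 -0.16388819]] [ 0.57535498 -0.1452625 ]
1.079179016423263
[[324.47057428 235.10826008]
 [324.51533877 248.09836806]]
```

View pics/lidw.png

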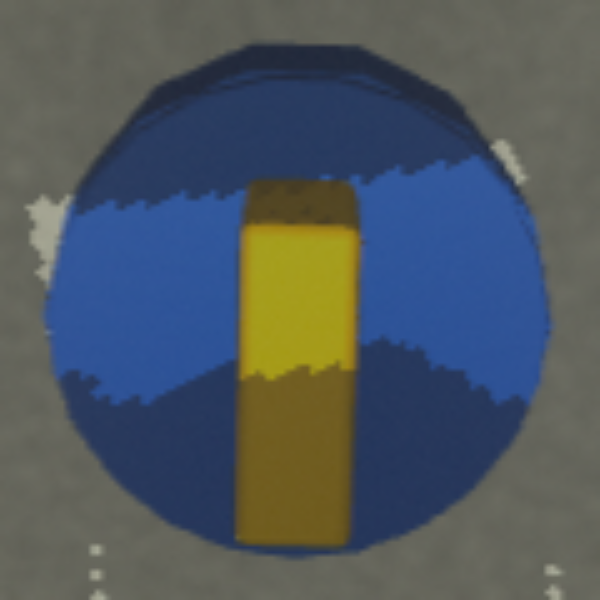

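Run:
```python
from m import *
d=load('w2'); q=np.array([(243,226),(358,226),(350,545),(236,545)])/5+[262,170]-.4
b=np.array([ray(d,*p,.063)[:2] for p in q]);e=b[0]+b[1]-b[2]-b[3]
print(b,b.mean(0),np.arctan2(-e[1],-e[0]))
o=ctrl.get_obs();R=cv2.Rodrigues(np.array(o['tool_rot']))[0]
print(R.T@(np.r_[b.mean(0),.05]-o['tool_pos']),np.arctan2(R[1,0],R[0,0]))
```

```text
[[ 0.55467648 -0.14243824]
 [ 0.56170029 -0.12932049]
 [ 0.60076075 -0.15110318]
 [ 0.59341683 -0.16482409]] [ 0.57763859 -0.1469215 ] -0.5163408061684168
[-0.00096043 -0.00279001  0.11411008] 2.6514267466913504
```

```bash
python3 -m crank '[{"x":0,"y":-0.04,"z":0,"roll":0.12},{"x":0,"y":0,"z":0.6,"roll":0},{"x":0,"y":0,"z":0.6,"roll":0},{"x":0,"y":0,"z":0.2,"roll":0},{"x":0,"y":0,"z":0,"roll":0}]' 0.65
python3 - <<'E'
from m import *
w=grab('wrist','w3');w=grab('scene','s3')
im=w['img'][:,:,::-1];cv2.imwrite('pics/s3c.png',cv2.resize(im[150:280,160:320],(800,600)))
o=ctrl.get_obs();print(o['tool_pos'],o['contact_force'])
E
```

```text
t: 3.55
tool_pos: [0.5783, -0.1464, 0.0816]
tool_rot: [0.784, 3.042, -0.0]
contact_force: [0.2, -0.4, 1.4]
opening: 0.0299
[ 0.57938303 -0.14704093  0.08324498] [-0.44642003  0.3481287   1.02668443]
```

View pics/w3.png

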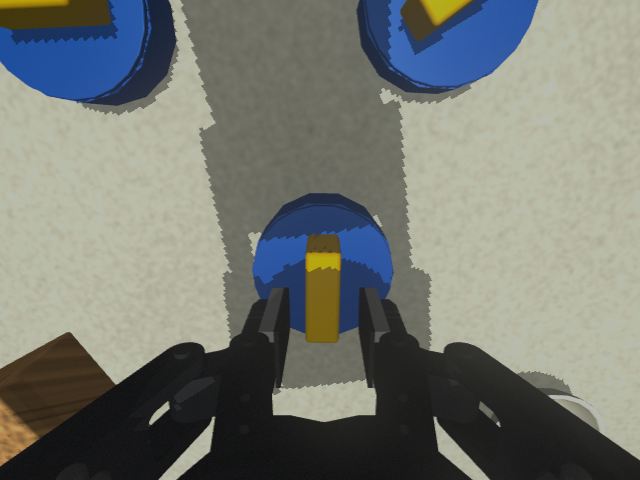

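View pics/s3c.png

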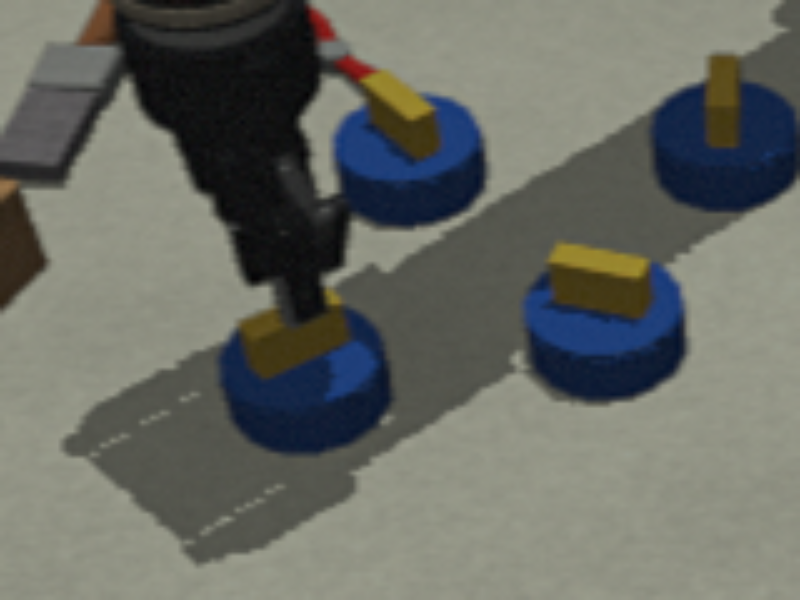

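```bash
python3 -m crank '[{"x":0,"y":0,"z":0.25,"roll":0},{"x":0,"y":0,"z":0.18,"roll":0},{"x":0,"y":0,"z":0.1,"roll":0},{"x":0,"y":0,"z":0,"roll":0}]' 0.65; python3 -m crank '[{"x":0,"y":0,"z":0,"roll":0},{"x":0,"y":0,"z":0,"roll":0},{"x":0,"y":0,"z":0,"roll":0},{"x":0,"y":0,"z":0,"roll":0}]' 1 60
python3 - <<'E'
from m import *
w=grab('scene','s4')
im=w['img'][:,:,::-1];cv2.imwrite('pics/s4c.png',cv2.resize(im[150:280,160:320],(800,600)))
o=ctrl.get_obs();print(o['tool_pos'],o['tool_rot'],o['contact_force'],o['opening'])
E
```

```text
t: 4.15
tool_pos: [0.5773, -0.1465, 0.0482]
tool_rot: [-0.785, -3.04, -0.0]
contact_force: [0.3, 0.1, 0.8]
opening: 0.0299
t: 4.65
tool_pos: [0.5781, -0.1468, 0.0495]
tool_rot: [0.785, 3.041, -0.0]
contact_force: [0.7, -0.4, -0.4]
opening: 0.0147
[ 0.5781112  -0.14675925  0.04945981] [ 7.84951929e-01  3.04150780e+00 -1.15566571e-04] [-0.78895268 -0.08084657 -0.23223609] 0.014915755258833523
```

View pics/s4c.png

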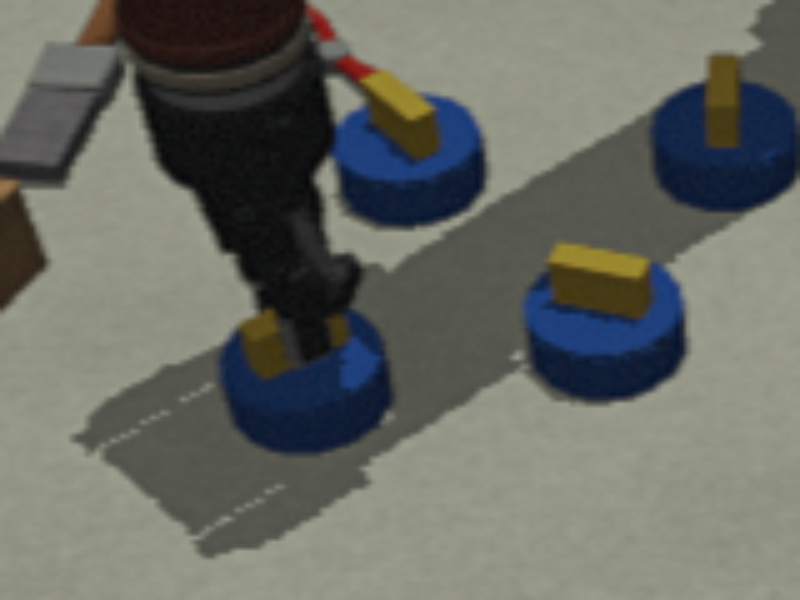

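```bash
python3 -m crank '[{"x":0,"y":0,"z":-0.4,"roll":0},{"x":0,"y":0,"z":-0.8,"roll":0},{"x":0,"y":0,"z":-0.9,"roll":0},{"x":0.44,"y":0.72,"z":-0.5,"roll":0},{"x":0.44,"y":0.72,"z":0,"roll":0},{"x":0.44,"y":0.72,"z":0,"roll":0},{"x":0.44,"y":0.72,"z":0,"roll":0},{"x":0.44,"y":0.72,"z":0,"roll":0},{"x":0.44,"y":0.72,"z":0,"roll":0},{"x":0.44,"y":0.72,"z":0,"roll":0}]'
python3 -m crank '[{"x":0,"y":0,"z":0,"roll":-0.54},{"x":0,"y":0,"z":0,"roll":0},{"x":0,"y":0,"z":0,"roll":0}]'
cat > st.py <<'E'
from m import *
o=ctrl.get_obs();R=cv2.Rodrigues(np.array(o['tool_rot']))[0];p=np.array(o['tool_pos'])
a=np.arctan2(-R[1,0],-R[0,0])
print('t',round(float(o['t']),2),'p',p.round(4),'tilt',R[2].round(4),'ang-marks',round(a+.44,3),'f',np.round(o['contact_force'],1),'T',np.round(o['wrist_torque'],2),'op',round(float(o['opening']),4),'q6',round(o['q'][5],2))
d=R.T@(np.r_[.5645,.2083,0]-p);print('to axis (fullscale)',(d/.06).round(3)[:2],'grip above jar_top mm',round((p[2]-.0015-.075)*1e3,1))
E
python3 st.py
python3 - <<'E'
from m import *
w=grab('wrist','w5');w=grab('scene','s5')
im=w['img'][:,:,::-1];cv2.imwrite('pics/s5c.png',cv2.resize(im[170:320,290:450],(640,600)))
E
```

```text
t: 5.95
tool_pos: [0.5621, 0.209, 0.205]
tool_rot: [-0.785, -3.042, 0.0]
contact_force: [0.6, 0.2, -1.4]
opening: 0.0149
t: 6.32
tool_pos: [0.5625, 0.2069, 0.205]
tool_rot: [-0.688, -3.065, 0.0]
contact_force: [0.7, 0.1, -1.0]
opening: 0.0147
t 6.33 p [0.5625 0.2069 0.205 ] tilt [ 3.e-04 -3.e-04 -1.e+00] ang-marks -0.002 f [ 0.7  0.1 -1. ] T [-0.03  0.06  0.03] op 0.0147 q6 -0.9
to axis (fullscale) [-0.021  0.036] grip above jar_top mm 128.5
```

View pics/w5.png

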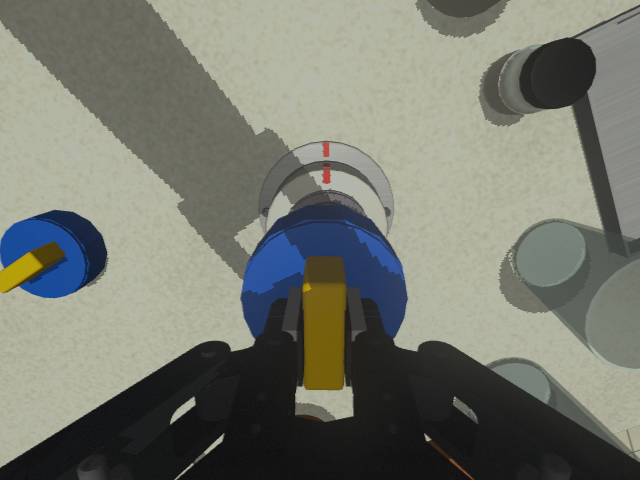

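View pics/s5c.png

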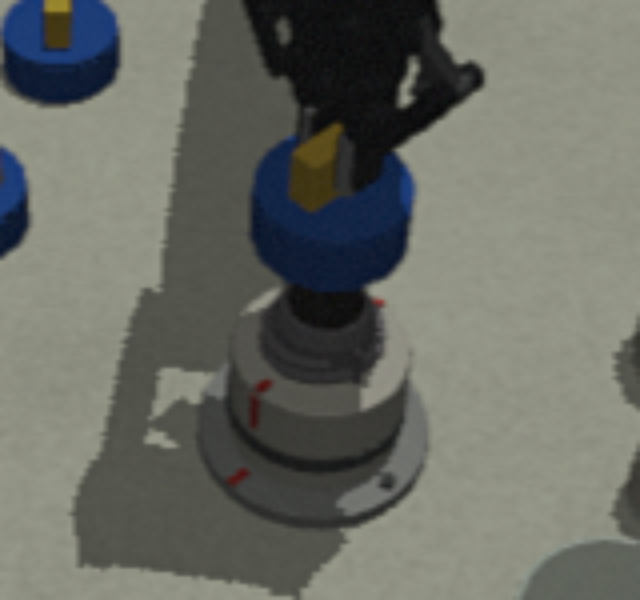

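```bash
python3 -m crank '[{"x":-0.02,"y":0.036,"z":0.2,"roll":0},{"x":0,"y":0,"z":0.35,"roll":0},{"x":0,"y":0,"z":0,"roll":0}]'; python3 st.py
```

```text
t: 6.8
tool_pos: [0.5625, 0.2082, 0.1682]
tool_rot: [-0.685, -3.06, 0.005]
contact_force: [-1.3, -0.5, -1.9]
opening: 0.0149
t 6.8 p [0.5625 0.2082 0.1682] tilt [ 0.0053 -0.0042 -1.    ] ang-marks -0.001 f [-1.3 -0.5 -1.9] T [-0.    0.05 -0.02] op 0.0149 q6 -0.9
to axis (fullscale) [-0.044  0.028] grip above jar_top mm 91.7
```

```bash
python3 -m crank '[{"x":0,"y":0,"z":0,"roll":0},{"x":0,"y":0,"z":0,"roll":0}]' >/dev/null; python3 st.py;python3 -m crank '[{"x":0,"y":0,"z":0,"roll":0}]' >/dev/null; python3 st.py
```

```text
t 7.05 p [0.565  0.2089 0.1729] tilt [-9.e-04  7.e-04 -1.e+00] ang-marks -0.0 f [ 0.2  0.  -1.7] T [-0.01  0.05 -0.04] op 0.0148 q6 -0.9
to axis (fullscale) [ 0.006 -0.015] grip above jar_top mm 96.4
t 7.17 p [0.565  0.2089 0.173 ] tilt [-1.e-03  8.e-04 -1.e+00] ang-marks -0.0 f [-0.1 -0.5 -1.1] T [-0.01 -0.03 -0.03] op 0.0149 q6 -0.9
to axis (fullscale) [ 0.006 -0.015] grip above jar_top mm 96.5
```

```bash
python3 -m crank '[{"x":0,"y":-0.01,"z":0.08,"roll":0},{"x":0,"y":0,"z":0.12,"roll":0},{"x":0,"y":0,"z":0.12,"roll":0},{"x":0,"y":0,"z":0.08,"roll":0},{"x":0,"y":0,"z":0.03,"roll":0},{"x":0,"y":0,"z":0,"roll":0},{"x":0,"y":0,"z":0,"roll":0}]' >/dev/null; python3 st.py
```

```text
t 8.05 p [0.5646 0.2083 0.1468] tilt [-5.e-04  4.e-04 -1.e+00] ang-marks -0.0 f [ 0.1  0.  -1.3] T [-0.   -0.01  0.  ] op 0.0148 q6 -0.9
to axis (fullscale) [ 0.002 -0.002] grip above jar_top mm 70.3
```

Free-air force is about -1.2 N in z. Feel downward in 1 mm steps.

```bash
python3 -m crank '[{"x":0,"y":0,"z":0.03,"roll":0},{"x":0,"y":0,"z":0.02,"roll":0},{"x":0,"y":0,"z":0,"roll":0}]' >/dev/null; python3 st.py;  python3 -m crank '[{"x":0,"y":0,"z":0.015,"roll":0},{"x":0,"y":0,"z":0,"roll":0}]' >/dev/null; python3 st.py;python3 -m crank '[{"x":0,"y":0,"z":0.015,"roll":0},{"x":0,"y":0,"z":0,"roll":0}]' >/dev/null; python3 st.py
```

```text
t 8.43 p [0.5642 0.2082 0.1433] tilt [ 3.e-04 -2.e-04 -1.e+00] ang-marks -0.0 f [-0.7 -0.4 -0.9] T [-0.03  0.01 -0.01] op 0.0147 q6 -0.9
to axis (fullscale) [-0.004  0.004] grip above jar_top mm 66.8
t 8.68 p [0.5643 0.2082 0.1424] tilt [ 1.e-04 -1.e-04 -1.e+00] ang-marks -0.0 f [ 1.  -0.1 -1.6] T [-0.01 -0.05  0.04] op 0.0151 q6 -0.9
to axis (fullscale) [-0.003  0.003] grip above jar_top mm 65.9
t 8.93 p [0.5643 0.2082 0.1415] tilt [ 2.e-04 -1.e-04 -1.e+00] ang-marks -0.0 f [-0.5  0.3 -1.5] T [ 0.   -0.01  0.  ] op 0.0145 q6 -0.9
to axis (fullscale) [-0.004  0.003] grip above jar_top mm 65.0
```

```bash
for i in 1; do python3 -m crank '[{"x":0,"y":0,"z":0.015,"roll":0},{"x":0,"y":0,"z":0,"roll":0}]' >/dev/null; python3 st.py; python3 -m crank '[{"x":0,"y":0,"z":0.015,"roll":0},{"x":0,"y":0,"z":0,"roll":0}]' >/dev/null; python3 st.py; done
```

```text
t 9.18 p [0.5643 0.2082 0.1406] tilt [ 1.e-04 -1.e-04 -1.e+00] ang-marks -0.0 f [-1.1  0.1 -1.5] T [ 0.01 -0.01 -0.  ] op 0.015 q6 -0.9
to axis (fullscale) [-0.003  0.003] grip above jar_top mm 64.1
t 9.43 p [0.5645 0.2083 0.1402] tilt [-3.e-04  2.e-04 -1.e+00] ang-marks -0.0 f [-0.6 -0.1  0.6] T [-0.09  0.12 -0.03] op 0.0149 q6 -0.9
to axis (fullscale) [0.001 0.   ] grip above jar_top mm 63.7
```

```bash
python3 -m crank '[{"x":0,"y":0,"z":0.015,"roll":0},{"x":0,"y":0,"z":0,"roll":0}]' >/dev/null; python3 st.py; python3 -m crank '[{"x":0,"y":0,"z":0.01,"roll":0},{"x":0,"y":0,"z":0,"roll":0}]' >/dev/null; python3 st.py
```

```text
t 9.68 p [0.5646 0.2083 0.14  ] tilt [-5.e-04  3.e-04 -1.e+00] ang-marks -0.0 f [-2.6 -0.2  5.6] T [-0.14  0.55 -0.01] op 0.0147 q6 -0.9
to axis (fullscale) [ 0.003 -0.001] grip above jar_top mm 63.5
t 9.93 p [0.5647 0.2083 0.1399] tilt [-6.e-04  4.e-04 -1.e+00] ang-marks -0.0 f [-3.  -0.3  8.7] T [-0.17  0.73  0.01] op 0.0146 q6 -0.9
to axis (fullscale) [ 0.004 -0.003] grip above jar_top mm 63.4
```

```bash
python3 -m crank '[{"x":0,"y":0,"z":-0.008,"roll":-0.4},{"x":0,"y":0,"z":-0.003,"roll":-0.4},{"x":0,"y":0,"z":-0.003,"roll":-0.4},{"x":0,"y":0,"z":0,"roll":0}]' >/dev/null; python3 st.py; python3 -m crank '[{"x":0,"y":0,"z":-0.003,"roll":-0.4},{"x":0,"y":0,"z":-0.003,"roll":-0.4},{"x":0,"y":0,"z":0,"roll":0}]' >/dev/null; python3 st.py
```

```text
t 10.43 p [0.565  0.2089 0.1405] tilt [-0.0014  0.002  -1.    ] ang-marks 0.144 f [-1.3  1.4  5.5] T [0.21 0.34 0.06] op 0.015 q6 -1.04
to axis (fullscale) [ 0.009 -0.016] grip above jar_top mm 64.0
t 10.8 p [0.565  0.2088 0.1408] tilt [-0.0015  0.0016 -1.    ] ang-marks 0.24 f [-1.7  0.5  5.4] T [0.19 0.33 0.03] op 0.0152 q6 -1.14
to axis (fullscale) [ 0.01  -0.013] grip above jar_top mm 64.3
```

```bash
python3 -m crank '[{"x":0,"y":0,"z":-0.003,"roll":-0.4},{"x":0,"y":0,"z":-0.003,"roll":-0.4},{"x":0,"y":0,"z":-0.003,"roll":-0.4},{"x":0,"y":0,"z":0,"roll":0}]' >/dev/null; python3 st.py; python3 -m crank '[{"x":0,"y":0,"z":-0.002,"roll":-0.4},{"x":0,"y":0,"z":-0.003,"roll":-0.4},{"x":0,"y":0,"z":0,"roll":0}]' >/dev/null; python3 st.py
```

```text
t 11.3 p [0.5649 0.2088 0.1413] tilt [-0.0016  0.0014 -1.    ] ang-marks 0.384 f [-1.6  1.4  5.7] T [0.16 0.32 0.02] op 0.0148 q6 -1.28
to axis (fullscale) [ 0.01  -0.013] grip above jar_top mm 64.8
t 11.68 p [0.565  0.2088 0.1416] tilt [-0.0018  0.0012 -1.    ] ang-marks 0.48 f [-1.7  0.1  5.9] T [0.19 0.33 0.01] op 0.0146 q6 -1.38
to axis (fullscale) [ 0.012 -0.011] grip above jar_top mm 65.1
```

```bash
python3 -m crank '[{"x":0,"y":0,"z":-0.003,"roll":-0.4},{"x":0,"y":0,"z":-0.003,"roll":-0.4},{"x":0,"y":0,"z":0,"roll":0}]' >/dev/null; python3 st.py; python3 -m crank '[{"x":0,"y":0,"z":-0.003,"roll":-0.4},{"x":0,"y":0,"z":-0.003,"roll":-0.4},{"x":0,"y":0,"z":0,"roll":0}]' >/dev/null; python3 st.py
```

```text
t 12.05 p [0.5649 0.209  0.142 ] tilt [-0.0019  0.0015 -1.    ] ang-marks 0.575 f [-2.8  1.1  5.3] T [ 0.3   0.41 -0.05] op 0.0146 q6 -1.48
to axis (fullscale) [ 0.013 -0.014] grip above jar_top mm 65.5
t 12.43 p [0.5649 0.209  0.1423] tilt [-0.0019  0.0012 -1.    ] ang-marks 0.671 f [-3.1  1.8  5.6] T [0.29 0.34 0.  ] op 0.0151 q6 -1.57
to axis (fullscale) [ 0.014 -0.012] grip above jar_top mm 65.8
```

```bash
python3 -m crank '[{"x":0,"y":0,"z":-0.003,"roll":-0.4},{"x":0,"y":0,"z":-0.003,"roll":-0.4},{"x":0,"y":0,"z":0,"roll":0}]' >/dev/null; python3 st.py
```

```text
t 12.8 p [0.5648 0.209  0.1426] tilt [-0.0019  0.0011 -1.    ] ang-marks 0.767 f [-2.   0.5  5.8] T [ 0.29  0.38 -0.01] op 0.0148 q6 -1.67
to axis (fullscale) [ 0.014 -0.012] grip above jar_top mm 66.1
```

```bash
python3 -m crank '[{"x":0,"y":0,"z":-0.003,"roll":-0.4},{"x":0,"y":0,"z":-0.003,"roll":-0.4},{"x":0,"y":0,"z":0,"roll":0}]' >/dev/null; python3 st.py
```

```text
t 13.18 p [0.5643 0.2094 0.1427] tilt [-0.0012  0.0022 -1.    ] ang-marks 0.863 f [-1.7  3.7  5.2] T [ 0.62  0.66 -0.05] op 0.0146 q6 -1.76
to axis (fullscale) [ 0.008 -0.023] grip above jar_top mm 66.2
```

```bash
python3 -m crank '[{"x":0,"y":0,"z":-0.003,"roll":-0.4},{"x":0,"y":0,"z":0,"roll":0}]' >/dev/null; python3 st.py
```

```text
t 13.43 p [0.5647 0.2081 0.1421] tilt [-9.e-04 -1.e-03 -1.e+00] ang-marks 0.911 f [ 0.5 -0.3  0.8] T [-0.11 -0.06  0.16] op 0.0149 q6 -1.81
to axis (fullscale) [0.004 0.006] grip above jar_top mm 65.6
```

```bash
python3 -m crank '[{"x":0,"y":0,"z":0,"roll":-0.5},{"x":0,"y":0,"z":0,"roll":0}]' >/dev/null; python3 st.py;  python3 -m crank '[{"x":0,"y":0,"z":0.015,"roll":-0.2},{"x":0,"y":0,"z":0,"roll":0}]' >/dev/null; python3 st.py
```

```text
t 13.68 p [0.564  0.2079 0.1409] tilt [ 1.3e-03 -1.0e-04 -1.0e+00] ang-marks 0.97 f [ 0.8  1.  -1. ] T [-0.02 -0.    0.02] op 0.0152 q6 -1.87
to axis (fullscale) [-0.014  0.002] grip above jar_top mm 64.4
t 13.93 p [0.5641 0.2081 0.1406] tilt [ 8.e-04  1.e-04 -1.e+00] ang-marks 0.995 f [ 0.9  0.4 -1. ] T [-0.02 -0.02  0.01] op 0.015 q6 -1.9
to axis (fullscale) [-0.009 -0.001] grip above jar_top mm 64.1
```

Free in the gap (about 0.13 rad in). Lower gently to about 57 mm.

```bash
python3 -m crank '[{"x":0,"y":0,"z":0.03,"roll":0},{"x":0,"y":0,"z":0.03,"roll":0},{"x":0,"y":0,"z":0,"roll":0}]' >/dev/null; python3 st.py;  python3 -m crank '[{"x":0,"y":0,"z":0.02,"roll":0},{"x":0,"y":0,"z":0.02,"roll":0},{"x":0,"y":0,"z":0,"roll":0}]' >/dev/null; python3 st.py
```

```text
t 14.3 p [0.5642 0.2082 0.1372] tilt [ 5.e-04  1.e-04 -1.e+00] ang-marks 0.995 f [ 0.1  0.3 -0.7] T [-0.04  0.08 -0.04] op 0.015 q6 -1.9
to axis (fullscale) [-0.007 -0.002] grip above jar_top mm 60.7
t 14.68 p [0.5642 0.2082 0.1349] tilt [ 2.e-04  1.e-04 -1.e+00] ang-marks 0.996 f [ 0.5  0.  -1.3] T [-0.02 -0.08  0.08] op 0.0147 q6 -1.9
to axis (fullscale) [-0.005 -0.002] grip above jar_top mm 58.4
```

```bash
python3 -m crank '[{"x":0,"y":0,"z":0.015,"roll":0},{"x":0,"y":0,"z":0,"roll":0}]' >/dev/null; python3 st.py;  python3 -m crank '[{"x":0,"y":0,"z":0.01,"roll":0},{"x":0,"y":0,"z":0,"roll":0}]' >/dev/null; python3 st.py; python3 -m crank '[{"x":0,"y":0,"z":0.01,"roll":0},{"x":0,"y":0,"z":0,"roll":0}]' >/dev/null; python3 st.py
```

```text
t 14.93 p [0.5643 0.2082 0.1341] tilt [ 2.e-04  0.e+00 -1.e+00] ang-marks 0.996 f [ 0.3  0.  -0.5] T [-0.01  0.02 -0.02] op 0.0149 q6 -1.9
to axis (fullscale) [-0.004 -0.001] grip above jar_top mm 57.6
t 15.18 p [0.5643 0.2082 0.1335] tilt [ 1.e-04  0.e+00 -1.e+00] ang-marks 0.996 f [-0.   0.4 -1.2] T [ 0.01 -0.02 -0.04] op 0.0147 q6 -1.9
to axis (fullscale) [-0.004 -0.   ] grip above jar_top mm 57.0
t 15.43 p [0.5644 0.2083 0.1332] tilt [-2.e-04 -0.e+00 -1.e+00] ang-marks 0.996 f [-0.2  0.5 -1. ] T [0.01 0.03 0.02] op 0.0149 q6 -1.9
to axis (fullscale) [-0.001 -0.   ] grip above jar_top mm 56.7
```

```bash
python3 -m crank '[{"x":0,"y":0,"z":0.01,"roll":0},{"x":0,"y":0,"z":0,"roll":0}]' >/dev/null; python3 st.py
```

```text
t 15.68 p [0.5645 0.2083 0.133 ] tilt [-4.e-04 -1.e-04 -1.e+00] ang-marks 0.996 f [-0.8 -0.4  2.4] T [-0.03  0.24  0.03] op 0.0149 q6 -1.9
to axis (fullscale) [0.001 0.   ] grip above jar_top mm 56.5
```

```bash
python3 -m crank '[{"x":0,"y":0,"z":0.001,"roll":0.4},{"x":0,"y":0,"z":0.003,"roll":0.4},{"x":0,"y":0,"z":0.003,"roll":0.4},{"x":0,"y":0,"z":0,"roll":0}]' >/dev/null; python3 st.py;  python3 -m crank '[{"x":0,"y":0,"z":0.003,"roll":0.4},{"x":0,"y":0,"z":0.003,"roll":0.4},{"x":0,"y":0,"z":0.003,"roll":0.4},{"x":0,"y":0,"z":0,"roll":0}]' >/dev/null; python3 st.py
```

```text
t 16.18 p [0.565  0.2079 0.133 ] tilt [-0.0013 -0.0013 -1.    ] ang-marks 0.852 f [-0.4 -3.3  4.9] T [-0.51  0.1  -0.01] op 0.0152 q6 -1.75
to axis (fullscale) [0.009 0.012] grip above jar_top mm 56.5
t 16.68 p [0.565  0.2082 0.1323] tilt [-1.6e-03 -4.0e-04 -1.0e+00] ang-marks 0.709 f [ 0.6 -2.1  5.7] T [-0.35  0.02 -0.01] op 0.0145 q6 -1.61
to axis (fullscale) [0.011 0.005] grip above jar_top mm 55.8
```

```bash
python3 -m crank '[{"x":0,"y":0,"z":0.002,"roll":0.4},{"x":0,"y":0,"z":0.003,"roll":0.4},{"x":0,"y":0,"z":0.003,"roll":0.4},{"x":0,"y":0,"z":0,"roll":0}]' >/dev/null; python3 st.py;  python3 -m crank '[{"x":0,"y":0,"z":0.003,"roll":0.4},{"x":0,"y":0,"z":0.003,"roll":0.4},{"x":0,"y":0,"z":0.003,"roll":0.4},{"x":0,"y":0,"z":0,"roll":0}]' >/dev/null; python3 st.py
```

```text
t 17.18 p [0.5649 0.2084 0.1317] tilt [-1.5e-03  2.0e-04 -1.0e+00] ang-marks 0.565 f [-0.2 -0.6  5.1] T [-0.28  0.13 -0.03] op 0.0143 q6 -1.47
to axis (fullscale) [ 0.01  -0.001] grip above jar_top mm 55.2
t 17.68 p [0.5649 0.2083 0.1312] tilt [-1.5e-03  2.0e-04 -1.0e+00] ang-marks 0.421 f [-0.3 -0.7  5.9] T [-0.27  0.11 -0.02] op 0.0151 q6 -1.32
to axis (fullscale) [ 0.01  -0.001] grip above jar_top mm 54.7
```

```bash
python3 -m crank '[{"x":0,"y":0,"z":0.002,"roll":0.4},{"x":0,"y":0,"z":0.003,"roll":0.4},{"x":0,"y":0,"z":0.003,"roll":0.4},{"x":0,"y":0,"z":0,"roll":0}]' >/dev/null; python3 st.py
```

```text
t 18.18 p [0.5649 0.2086 0.1307] tilt [-0.0014  0.0011 -1.    ] ang-marks 0.277 f [-0.2 -1.   5. ] T [-0.13  0.03 -0.03] op 0.0149 q6 -1.18
to axis (fullscale) [ 0.009 -0.008] grip above jar_top mm 54.2
```

```bash
python3 -m crank '[{"x":0,"y":0,"z":0.003,"roll":0.4},{"x":0,"y":0,"z":0.003,"roll":0.4},{"x":0,"y":0,"z":0.003,"roll":0.4},{"x":0,"y":0,"z":0,"roll":0}]' >/dev/null; python3 st.py;  python3 -m crank '[{"x":0,"y":0,"z":0.003,"roll":0.4},{"x":0,"y":0,"z":0.003,"roll":0.4},{"x":0,"y":0,"z":0,"roll":0}]' >/dev/null; python3 st.py
```

```text
t 18.68 p [0.5649 0.2086 0.1302] tilt [-0.0012  0.0014 -1.    ] ang-marks 0.132 f [-0.3  0.9  5.2] T [-0.06  0.02 -0.02] op 0.0145 q6 -1.03
to axis (fullscale) [ 0.007 -0.01 ] grip above jar_top mm 53.7
t 19.05 p [0.565  0.2088 0.1299] tilt [-0.0011  0.0019 -1.    ] ang-marks 0.036 f [-0.4 -1.3  4.7] T [-0.01  0.05 -0.07] op 0.0153 q6 -0.94
to axis (fullscale) [ 0.006 -0.014] grip above jar_top mm 53.4
```

```bash
python3 -m crank '[{"x":0,"y":0,"z":0.003,"roll":0.4},{"x":0,"y":0,"z":0.003,"roll":0.3},{"x":0,"y":0,"z":0,"roll":0}]' >/dev/null; python3 st.py
```

```text
t 19.43 p [0.5649 0.2087 0.1296] tilt [-9.0e-04  1.7e-03 -1.0e+00] ang-marks -0.047 f [ 0.4 -0.4  4.7] T [-0.07  0.12 -0.02] op 0.0148 q6 -0.85
to axis (fullscale) [ 0.005 -0.013] grip above jar_top mm 53.1
```

```bash
python3 -m crank '[{"x":0,"y":0,"z":0.003,"roll":0.4},{"x":0,"y":0,"z":0.003,"roll":0.3},{"x":0,"y":0,"z":0,"roll":0}]' >/dev/null; python3 st.py
```

```text
t 19.8 p [0.565  0.2087 0.1294] tilt [-0.001   0.0018 -1.    ] ang-marks -0.131 f [ 0.1 -1.   6.5] T [-0.14  0.14 -0.05] op 0.0146 q6 -0.77
to axis (fullscale) [ 0.006 -0.014] grip above jar_top mm 52.9
```

```bash
python3 -m crank '[{"x":0,"y":0,"z":0.003,"roll":0.4},{"x":0,"y":0,"z":0.002,"roll":0.2},{"x":0,"y":0,"z":0,"roll":0}]' >/dev/null; python3 st.py
```

```text
t 20.18 p [0.5652 0.2085 0.1294] tilt [-0.0014  0.0019 -1.    ] ang-marks -0.203 f [-0.2 -1.2  7.6] T [-0.25  0.12 -0.  ] op 0.0147 q6 -0.7
to axis (fullscale) [ 0.011 -0.014] grip above jar_top mm 52.9
```

```bash
python3 -m crank '[{"x":0,"y":0,"z":0.003,"roll":0.4},{"x":0,"y":0,"z":0,"roll":0}]' >/dev/null; python3 st.py
```

```text
t 20.43 p [0.5652 0.2086 0.1294] tilt [-0.0012  0.002  -1.    ] ang-marks -0.251 f [-0.8 -0.9  7.7] T [-0.21  0.2  -0.05] op 0.0149 q6 -0.65
to axis (fullscale) [ 0.009 -0.015] grip above jar_top mm 52.9
```

```bash
python3 -m crank '[{"x":0,"y":0,"z":-0.003,"roll":0.4},{"x":0,"y":0,"z":0,"roll":0}]' >/dev/null; python3 st.py
```

```text
t 20.68 p [0.5652 0.2086 0.1293] tilt [-0.001   0.0021 -1.    ] ang-marks -0.299 f [ 0.3 -1.2  6.7] T [-0.17  0.12 -0.04] op 0.0149 q6 -0.6
to axis (fullscale) [ 0.007 -0.016] grip above jar_top mm 52.8
```

```bash
python3 -m crank '[{"x":0,"y":0,"z":-0.003,"roll":0.4},{"x":0,"y":0,"z":0,"roll":0}]' >/dev/null; python3 st.py
```

```text
t 20.93 p [0.5652 0.2086 0.1294] tilt [-0.001   0.0022 -1.    ] ang-marks -0.347 f [-0.1 -2.6  4.9] T [-0.18  0.04 -0.01] op 0.0152 q6 -0.55
to axis (fullscale) [ 0.007 -0.016] grip above jar_top mm 52.9
```

```bash
python3 -m crank '[{"x":0,"y":0,"z":0,"roll":0.4},{"x":0,"y":0,"z":0,"roll":0}]' >/dev/null; python3 st.py
```

```text
t 21.18 p [0.5652 0.2085 0.1294] tilt [-9.0e-04  2.1e-03 -1.0e+00] ang-marks -0.395 f [-0.1 -1.3  5.9] T [-0.22  0.07 -0.07] op 0.0151 q6 -0.51
to axis (fullscale) [ 0.007 -0.015] grip above jar_top mm 52.9
```

```bash
python3 -m crank '[{"x":0,"y":0,"z":0,"roll":0.3},{"x":0,"y":0,"z":0,"roll":0}]' >/dev/null; python3 st.py
```

```text
t 21.43 p [0.5652 0.2085 0.1294] tilt [-9.0e-04  2.2e-03 -1.0e+00] ang-marks -0.431 f [ 0.1 -0.1  5.6] T [-0.24  0.08 -0.04] op 0.0146 q6 -0.47
to axis (fullscale) [ 0.007 -0.016] grip above jar_top mm 52.9
```

```bash
python3 -m crank '[{"x":0,"y":0,"z":0,"roll":0.3},{"x":0,"y":0,"z":0,"roll":0}]' >/dev/null; python3 st.py
```

```text
t 21.68 p [0.5652 0.2085 0.1294] tilt [-8.0e-04  2.2e-03 -1.0e+00] ang-marks -0.467 f [ 0.7 -1.3  5.6] T [-0.18  0.11 -0.01] op 0.0151 q6 -0.43
to axis (fullscale) [ 0.006 -0.016] grip above jar_top mm 52.9
```

```bash
python3 -m crank '[{"x":0,"y":0,"z":0,"roll":0.25},{"x":0,"y":0,"z":0,"roll":0}]' >/dev/null; python3 st.py
```

```text
t 21.93 p [0.5652 0.2085 0.1293] tilt [-8.0e-04  2.2e-03 -1.0e+00] ang-marks -0.497 f [ 0.8 -1.2  5.6] T [-0.18  0.09  0.01] op 0.0148 q6 -0.4
to axis (fullscale) [ 0.006 -0.016] grip above jar_top mm 52.8
```

```bash
python3 -m crank '[{"x":0,"y":0,"z":0,"roll":0.25},{"x":0,"y":0,"z":0,"roll":0}]' >/dev/null; python3 st.py
```

```text
t 22.18 p [0.5652 0.2085 0.1294] tilt [-8.0e-04  2.2e-03 -1.0e+00] ang-marks -0.527 f [ 0.  -1.9  5.2] T [-0.24  0.11 -0.05] op 0.0147 q6 -0.37
to axis (fullscale) [ 0.006 -0.016] grip above jar_top mm 52.9
```

```bash
python3 -m crank '[{"x":0,"y":0,"z":-0.01,"roll":0},{"x":0,"y":0,"z":0,"roll":0}]' >/dev/null; python3 st.py
python3 - <<'E'
from m import *
w=grab('wrist','w6');w=grab('scene','s6')
im=w['img'][:,:,::-1];cv2.imwrite('pics/s6c.png',cv2.resize(im[170:320,290:450],(640,600)))
E
```

```text
t 22.43 p [0.5652 0.2084 0.1294] tilt [-8.0e-04  2.3e-03 -1.0e+00] ang-marks -0.528 f [ 3.6 -1.   5.3] T [-0.09 -0.3   0.04] op 0.015 q6 -0.37
to axis (fullscale) [ 0.006 -0.015] grip above jar_top mm 52.9
```

View pics/w6.png

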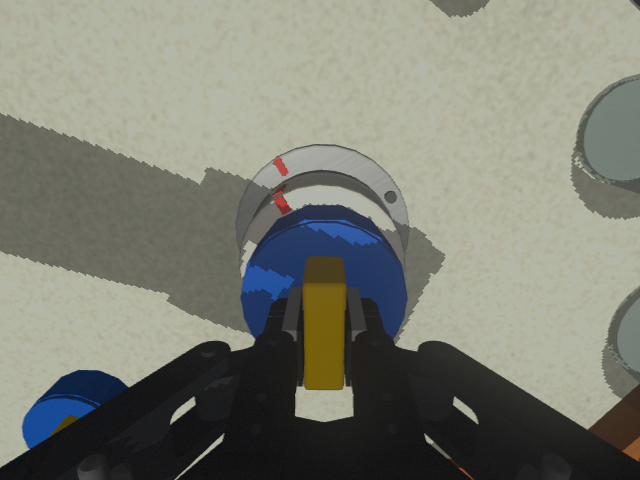

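View pics/s6c.png

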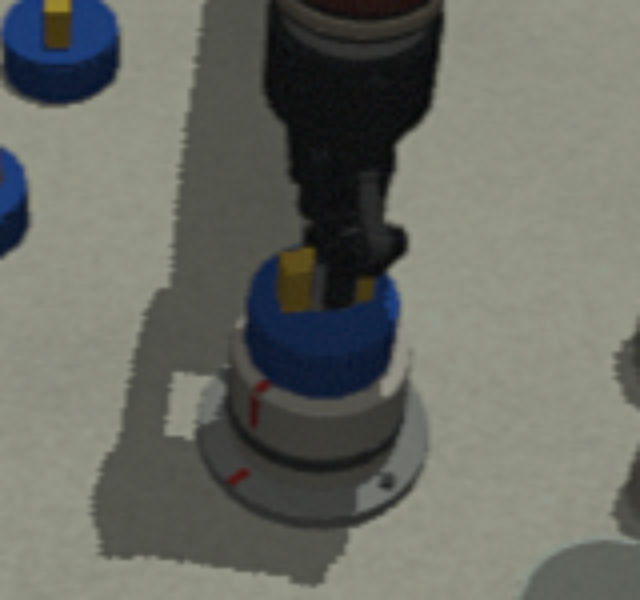

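```bash
python3 -m crank '[{"x":0,"y":0,"z":-0.01,"roll":0},{"x":0,"y":0,"z":0,"roll":0}]' >/dev/null; python3 st.py
```

```text
t 22.77 p [0.5644 0.2084 0.1294] tilt [ 2.e-04  4.e-04 -1.e+00] ang-marks -0.528 f [3.3 0.2 3.4] T [ 0.07 -0.52 -0.02] op 0.0149 q6 -0.37
to axis (fullscale) [-0.003 -0.001] grip above jar_top mm 52.9
```

```bash
python3 -m crank '[{"x":0,"y":0,"z":-0.01,"roll":0},{"x":0,"y":0,"z":0,"roll":0}]' >/dev/null; python3 st.py;  python3 -m crank '[{"x":0,"y":0,"z":0,"roll":0},{"x":0,"y":0,"z":0,"roll":0},{"x":0,"y":0,"z":0,"roll":0},{"x":0,"y":0,"z":0,"roll":0}]' 0.65 ; python3 st.py
```

```text
t 23.02 p [0.5637 0.2083 0.1294] tilt [ 9.0e-04 -1.3e-03 -1.0e+00] ang-marks -0.528 f [1.1 1.4 1.2] T [ 0.12 -0.27  0.02] op 0.0149 q6 -0.37
to axis (fullscale) [-0.009  0.013] grip above jar_top mm 52.9
t: 23.52
tool_pos: [0.5642, 0.2082, 0.1298]
tool_rot: [-1.462, -2.78, 0.001]
contact_force: [0.7, -0.5, 0.6]
opening: 0.03
t 23.52 p [0.5642 0.2082 0.1298] tilt [ 2.e-04 -5.e-04 -1.e+00] ang-marks -0.528 f [ 0.7 -0.5  0.6] T [ 0.02 -0.05  0.01] op 0.03 q6 -0.37
to axis (fullscale) [-0.002  0.006] grip above jar_top mm 53.3
```

Released with near-zero load. Retreat straight up, then aside, and look.

```bash
python3 -m crank '[{"x":0,"y":0,"z":-0.2,"roll":0},{"x":0,"y":0,"z":-0.4,"roll":0},{"x":0,"y":0,"z":-0.7,"roll":0},{"x":0,"y":0,"z":-0.7,"roll":0},{"x":-0.5,"y":0,"z":0,"roll":0},{"x":-0.5,"y":0,"z":0,"roll":0},{"x":0,"y":0,"z":0,"roll":0},{"x":0,"y":0,"z":0,"roll":0}]'
python3 - <<'E'
from m import *
w=grab('wrist','w7');w=grab('scene','s7');t=grab('top','t7')
im=w['img'][:,:,::-1];cv2.imwrite('pics/s7c.png',cv2.resize(im[170:320,290:450],(640,600)))
E
```

```text
t: 24.52
tool_pos: [0.5981, 0.1592, 0.2504]
tool_rot: [-1.462, -2.78, -0.001]
contact_force: [-0.4, -0.0, -0.0]
opening: 0.0299
```

View pics/w7.png

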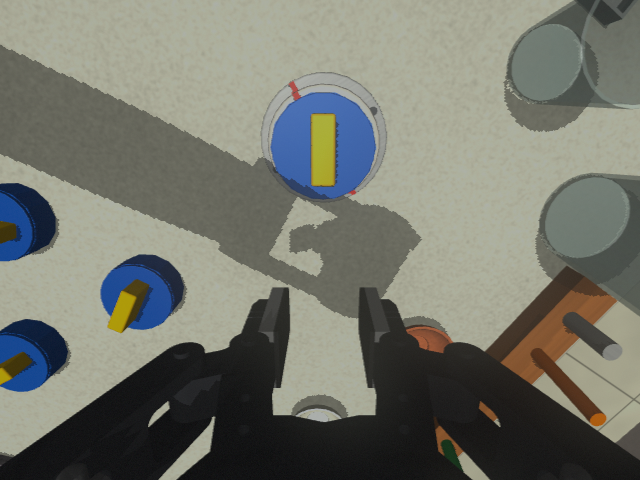

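View pics/s7c.png

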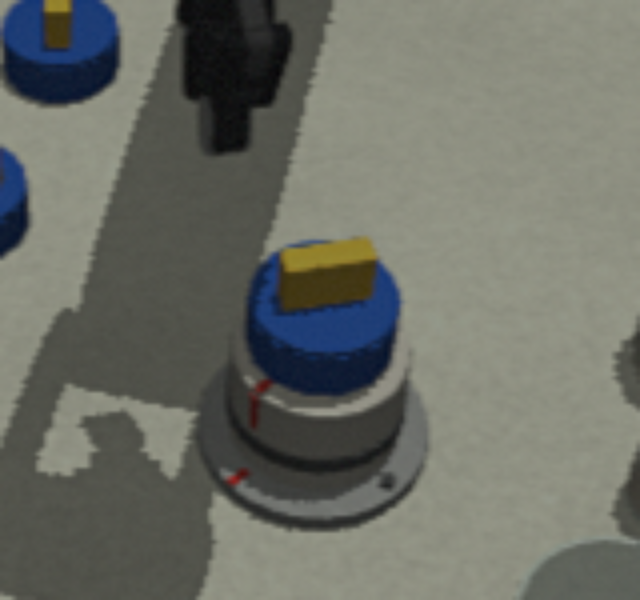

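View pics/t7.png

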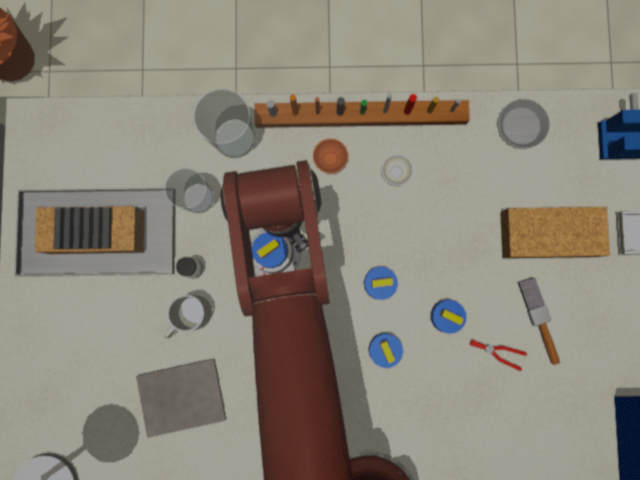

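```bash
python3 -c "
from station import ctrl
print(ctrl.finish_job())"
```

```text
the job is handed in; nothing more can be done
None
```

The blue lid is screwed fully down on the white canister and released, and I handed the job in at about 25 s; no verdict is reported.

**Sequence:** I picked the lid farthest from the base (0.597 m, top-view pixel 429,244), out of four look-alikes. I set it level on the thread with its bar on the red marks, where it made contact 63.4 mm above `jar_top`. I then turned it backward under about 6 N. It came free of the thread at about 0.9 rad. I lowered it gently onto the groove floor, felt at 56.5 mm against the given 56.8 mm.

**Screwing down:** I turned it clockwise 1.52 rad. The height stopped falling at 52.9 mm (53 mm nominal), with the roof lying on the neck.

**Final checks:**
- The last pictures show the lid level and centred, with its bar at the angle where I let go. The other things on the bench look unmoved, and the gripper is clear.
- The largest vertical force I read against the canister was about 10 N, briefly at first contact and slightly over the suggested 8 N. After that, readings stayed within 8 N.

**Disagreements:**
- The top and wrist cameras differed by about 2 mm and 0.03 rad on the lid's first pose. This did no harm.
- No rise in turning torque was felt at the end of the thread, so "fully down" rests on the height stop and the pictures. I stopped there rather than turn on into the rib.

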